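# Scan the spice tub's barcode and load it

## Robot

A 6-joint arm with a two-finger parallel gripper is mounted at the origin on a cart in front of the work surface, level with it; the furniture and walls round the work are solid. World frame = base frame: x ahead of the robot, y to its left, z up, the work surface at z = 0. Lengths are in m, angles in rad, forces in N, time in s.
With the tool pointing down it reaches from about 0.375 to 0.9 m from the base axis. Payload 3.1 kg.
Tool frame: the origin (TCP) lies at the very end of the fingers, on their centre line; the grasp point (between the pads) lies 19 mm behind it; z points along the fingers, y is the direction in which the jaws open and shut (so a half turn about z gives the same grasp; the last joint's range is limited). The gripper opens to 87 mm and grips with 3 to 60 N. Pads are 19 mm wide; open, the fingers measure 117 mm over their backs; the gripper's body (75 mm by 190 mm) begins 51 mm behind the grasp point.
Start: joints at [1.151, 0.527, 1.433, -0, 1.181, -0.178], TCP at [0.149, 0.607, 0.223] pointing down, gripper open.
Joint ranges: [-3.08, 3.08], [-0.75, 2.2], [0.22, 2.44], [-1.43, 4.57], [0, 2.65], [-2.85, 2.85]. Speed limits (rad/s): [2.79, 2.79, 3.14, 3.14, 3.14, 3.14].

## Interface

Orientations are given as a unit quaternion [x, y, z, w].
In Python, from rig import robot, optics gives the robot as it stands.
- The arm moves only by the shell command python3 -m inch 'ROWS' [FORCE]. ROWS is JSON, a list of rows, each an object of numbers: "ax", "ay", "az": the turn, a rotation vector about the tool's x, y, z in rad; "dx", "dy", "dz": the shift along the tool's x, y, z in mm; "gripper": the opening in per cent of the stroke, from 0 (shut) to 100 (fully open). In form: [{"ax": .., "ay": .., "az": .., "dx": .., "dy": .., "dz": .., "gripper": ..}, ...]. A call has 1 to 8 rows; each row shifts and turns the commanded pose from where the row before left it, along the tool's axes as they then stand; what a row does not reach is not made up. A row lasts 1/10 s, in which the tool goes at most 50 mm and 8.59 degrees, less where a joint would pass 70% of its speed; a pose out of reach is approached as far as the arm can. A call with a gripper value outside its range is refused whole. The fingers move at their own pace and stop on an object; FORCE is the grip in N (left out, the last holds). Time passes only in rows, so rows that do not move let the fingers close. It gives the time, the measured TCP pose, the force and the opening at its end, in the units of the state.
- robot.get_obs(): the state, without advancing time (a new reading comes with each control period).
- optics.camera(name): name is "scene" or "top"; returns a dict with "img" (420x560x3 uint8, red, green, blue), "depth" (420x560 float32, m along the optical axis (not along the pixel's ray), 0 where there is no reading), "camera_matrix" (3x3 intrinsics, pixels), "position" and "attitude" of the camera in the world. Camera axes: x right, y up, looking along -z (the intrinsics and any distortion apply to the point x, -y, -z); pixel columns grow to the right and rows downward; lengths in m; the calibration is good to about 2 mm. A picture is of the moment at which its call begins.
- robot.hand_in(): hands the job in, once; it reports no verdict.
The state is a dict: "time": time; "q": joint angles; "joint_velocities": joint speeds; "joint_torque": joint torques, N m; "position": TCP position; "tool_rot": TCP orientation; "ft_force": force on the tool from outside, world axes, zero at the start; "moment": the same for the moment, N m; "grip_width": finger opening in m.
Only numpy, scipy, OpenCV 4.12 (cv2) and the standard library are available. Lean on these libraries where they do the work, as an engineer would, in place of code of your own. Each camera call takes 0.05 s, during which the arm holds its last target.

## Task

Take the barcode scanner off its charging pad, aim it squarely at the middle of the barcode label on the end of the white tub from about 10 cm away, and hold it there motionless for two seconds. Then stand the scanner upright on the middle of its charging pad again, and afterwards stand the two spice jars (yellow cap and red cap) upright in the tub. Do not knock over or push about the patterned cup or the tub.

Things in the scene. Friction and masses are not known exactly. Their poses are not given: they have to be found in the camera images.
- scanner: Grey barcode scanner, 0.2 kg, upright on a round black foot 72 mm across. Origin: centre of the foot's underside; z up; x = the way it looks. Head: block 42 mm wide (y; flat upright sides, pinch here from above), 70 long, 36 high, centred 105 mm straight above the origin, pitched nose down 40 degrees; highest edge (rear) at z = 141 mm. Neck 30 x 28 mm. Balanced on its upright axis.
- scanner_window (a point): Centre of the black window with a red strip on the scanner's nose: x = 29.5, y = 0, z = 80.3 mm of scanner. Its z axis is the beam: with the scanner upright it points along the scanner's x and 40 degrees downward; its x axis is the scanner's -y, its y axis lies across the beam, downward.
- charging_pad: Fixed white disc with a blue ring, 124 mm diameter, 8 mm thick, on the worktop; the scanner stands on its middle. Origin: centre of the underside. With the scanner on it the top is at z = 149 mm: carry things over or round it.
- tub: Open white plastic tub, 0.6 kg, loose on the worktop, 155 (x) x 213 (y) mm over its rim, 128 mm high. Origin: centre of the underside; z up. Its floor is 3 mm thick; free inside space 124 x 180 mm, empty at first. The label holder hangs on the rim of its -y end.
- label (a point): Middle of the barcode label (white card 84 x 50 mm with black bars) in a grey plate 94 x 58 mm clipped to the tub's -y end, at x = 0, y = -130, z = 106 mm of tub. Its z axis is the outward normal of the label: level part along the tub's -y, and 40 degrees upward; its x axis is the tub's x, along the label.
- yellow_jar: Round spice jar with a yellow cap, 42 mm across, 106 mm tall, 0.11 kg; loose, upright. Origin: centre of the underside. The cap (41 mm across, 85 to 106 mm above the origin) is to be pinched from above.
- red_jar: Round spice jar with a red cap, 47 mm across, 97 mm tall, 0.11 kg; loose, upright. Origin: centre of the underside. The cap (45 mm across, 76 to 97 mm above the origin) is to be pinched from above.
- cup: Cream cup with a diamond pattern, 90 x 114 x 60 mm, a bystander standing further back. Origin: centre of the underside. Behind the work: microwave front at x = 0.57 m (y -0.57 to -0.10, 0.29 m high); wall cabinets and their handles from x = 0.575 m back, above z = 0.5 m; fridge at y above 0.54 m from x = 0.335 m on.
There are look-alikes about, which are no part of the job. What is shaped like the red_jar but purple is not meant.

How it is judged:
On the way, in this order (a step that is already met when the one before it is completed fails the run):
1. scanner held clear of its pad, beam square (17 deg) to the label at 60-150 mm, its line within 25 mm sideways and 18 mm up/down of the middle, still (12 mm/s, 0.1 rad/s) for 1 s (contact force between the fingers and scanner above 0.5 N and height (world z) of scanner above 0.03 m and x of label in the frame of scanner_window between -0.025 and 0.025 m and y of label in the frame of scanner_window between -0.018 and 0.018 m and z of label in the frame of scanner_window between 0.06 and 0.15 m and z of scanner_window in the frame of label above 0.05 m and angle between the z axis of scanner_window and the z axis of label, either way round below 0.3 rad and linear speed of scanner below 0.012 m/s and angular speed of scanner below 0.1 rad/s), for 1 s.
2. the scanner stands released and upright on its pad, within 25 mm of the middle (horizontal distance between scanner and charging_pad below 0.025 m and z of scanner in the frame of charging_pad below 0.013 m and angle between scanner's own z axis and vertical below 0.1 rad and contact force between the fingers and scanner below 0.1 N), for 0.2 s.
3. both spice jars stand upright on the tub's floor, released (z of each of yellow_jar, red_jar in the frame of tub below 0.02 m and angle between each of yellow_jar, red_jar's own z axis and vertical below 0.2 rad and horizontal distance between each of yellow_jar, red_jar and tub below 0.085 m and contact force between the fingers and yellow_jar below 0.1 N and contact force between the fingers and red_jar below 0.1 N), for 0.2 s.
At the end, for the whole second after the job is handed in: The scanner stands upright (within 0.1 rad) on its pad, within 25 mm of the pad's middle; the spice jar with the yellow cap and the one with the red cap stand upright (within 0.2 rad) on the floor of the upright tub; all is at rest (horizontal distance between scanner and charging_pad below 0.025 m and z of scanner in the frame of charging_pad below 0.013 m and angle between each of scanner, tub's own z axis and vertical below 0.1 rad and x of yellow_jar in the frame of tub between -0.062 and 0.062 m and y of yellow_jar in the frame of tub between -0.09 and 0.09 m and z of each of yellow_jar, red_jar in the frame of tub below 0.02 m and angle between each of yellow_jar, red_jar's own z axis and vertical below 0.2 rad and linear speed of each of yellow_jar, red_jar, tub below 0.02 m/s and x of red_jar in the frame of tub between -0.062 and 0.062 m and y of red_jar in the frame of tub between -0.09 and 0.09 m); the robot touches nothing.
It fails at once if the patterned cup is pushed more than 40 mm or knocked over (distance of cup from where it was at the start of the episode above 0.04 m or angle between cup's own z axis and vertical above 0.5 rad).
It fails at once if the tub is pushed more than 60 mm or tipped (distance of tub from where it was at the start of the episode above 0.06 m or angle between tub's own z axis and vertical above 0.3 rad).
It also fails if it takes over 72 s, if anything falls off the work surface, if the arm or the gripper's body presses on something with over 40 N, if the wrist force passes 120 N, or if a joint passes its speed limit or range.

## Working session

There is one attempt and no reset: what is moved stays moved. The work goes in short steps, Python scripts to look and compute and a shell command to move; the robot and the scene stay as the last step left them, time stands still between calls to the robot, and variables do not carry over. Pictures are saved under pics/ and viewed, and the job is handed in when it is done.

```bash
ls; mkdir -p pics; python3 - <<'E'
from rig import robot, optics
import cv2
print(robot.get_obs())
for n in ("scene","top"):
    c=optics.camera(n)
    cv2.imwrite(f"pics/{n}0.png",c["img"][:,:,::-1])
    print(n,c["camera_matrix"],c["position"],c["attitude"],[k for k in c])
E
```

```text
pics
{'time': 0.0, 'q': array([ 1.15147475e+00,  5.28490661e-01,  1.43391387e+00, -5.83539532e-06,
        1.18138502e+00, -1.78492666e-01]), 'joint_velocities': array([ 1.39385460e-04, -5.52851697e-04,  6.71515633e-05,  1.06220253e-03,
       -2.29694315e-05, -5.88631856e-04]), 'joint_torque': array([-3.54857693e-04, -4.40049827e+01, -1.76586592e+01,  6.34166342e-02,
        5.82642120e-02, -1.68457891e-04]), 'position': array([0.1487304 , 0.6062853 , 0.22155291]), 'tool_rot': array([ 1.20122499e-01,  9.92758469e-01, -1.05053455e-03, -3.20887653e-04]), 'ft_force': array([ 0.7868626 , -0.10490051,  0.12533415]), 'moment': array([ 0.00840483, -0.0227637 , -0.05928205]), 'grip_width': 0.08725638681003887}
scene [[527.39088028   0.         280.87691629]
 [  0.         527.39088028 218.84864801]
 [  0.           0.           1.        ]] [ 0.12169839 -0.90934009  1.05378311] [ 0.36018891 -0.08766201 -0.20037008  0.9068799 ] ['img', 'depth', 'camera_matrix', 'position', 'attitude']
top [[422.53447249   0.         281.09143043]
 [  0.         422.53447249 205.83622941]
 [  0.           0.           1.        ]] [ 0.30464126 -0.11339314  1.21203677] [ 0.0661217  -0.0584523  -0.69976242  0.70890324] ['img', 'depth', 'camera_matrix', 'position', 'attitude']
```

View pics/scene0.png

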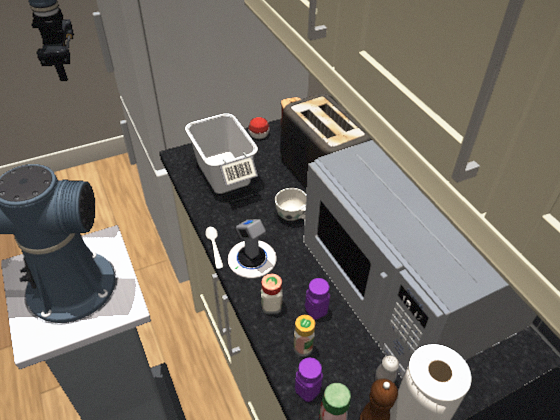

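View pics/top0.png

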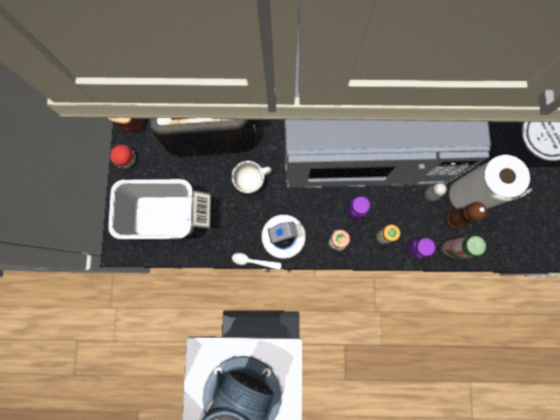

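The scene view shows the scanner on its pad at (250,240), the tub at (222,152) with its label at (238,171), the red cap at (271,282), the yellow cap at (305,325) and the cup at (291,205). The top view has the scanner at (283,235), the red cap at (340,239), the yellow cap at (390,234) and the tub at (152,210).

Things that could be mistaken for the targets, in scene pixels: purple jars (318,290) and (310,372), a green cap (336,398), and a red apple or tomato (259,127). By the description I choose the red-capped jar at (271,282) and the yellow one at (305,325). I'll check both in a close crop.

```bash
cat > h.py <<'E'
from rig import robot, optics
import cv2, numpy as np
from scipy.spatial.transform import Rotation as R
class Cam:
    def __init__(s,n):
        c=optics.camera(n); s.img=c["img"]; s.d=c["depth"]; s.K=c["camera_matrix"]; s.p=np.array(c["position"]); s.R=R.from_quat(c["attitude"]).as_matrix()
    def ray(s,u,v):
        a=np.linalg.solve(s.K,np.array([u,v,1.])); return s.R@(a*[1,-1,-1])
    def plane(s,u,v,z):
        r=s.ray(u,v); return s.p+r*(z-s.p[2])/r[2]
    def pt(s,u,v):
        return s.p+s.ray(u,v)*s.d[int(round(v)),int(round(u))]
    def proj(s,P):
        c=s.R.T@(np.array(P)-s.p)*[1,-1,-1]; x=s.K@c; return x[:2]/x[2]
    def cloud(s):
        v,u=np.mgrid[:s.d.shape[0],:s.d.shape[1]]
        a=np.stack([u,v,np.ones_like(u)],-1)@np.linalg.inv(s.K).T
        P=(a*[1,-1,-1])@s.R.T*s.d[...,None]+s.p
        P[s.d==0]=np.nan; return P
    def hsv(s): return cv2.cvtColor(s.img,cv2.COLOR_RGB2HSV)
def crop(c,x0,y0,x1,y1,k,f): cv2.imwrite(f,cv2.resize(c.img[y0:y1,x0:x1,::-1],None,fx=k,fy=k,interpolation=cv2.INTER_CUBIC))
E
python3 - <<'E'
from h import *
for n,b in (("scene",(180,90,340,400)),("top",(100,140,440,280))):
    c=Cam(n); crop(c,*b,2 if n=="top" else 1.9,f"pics/{n}1.png")
    np.savez(f"{n}.npz",img=c.img,d=c.d)
    P=c.cloud()
    h=c.hsv()
    for name,m in (("red",((h[...,0]<10)|(h[...,0]>172))&(h[...,1]>110)&(h[...,2]>90)),("yel",(h[...,0]>15)&(h[...,0]<32)&(h[...,1]>130)&(h[...,2]>120))):
        nn,l,st,ce=cv2.connectedComponentsWithStats(m.astype(np.uint8))
        for i in range(1,nn):
            if st[i,4]>25: print(n,name,ce[i].round(1),st[i],np.nanmedian(P[l==i],0).round(3))
    if n=="scene":
        for u,v in ((250,232),(238,171),(222,125),(291,200)): print(u,v,c.pt(u,v).round(3))
    else:
        for u,v in ((283,233),(202,210),(152,182),(248,178)): print(u,v,c.pt(u,v).round(3))
E
```

```text
scene red [258.2 124.8] [249 117  20  17 252] [0.653 0.352 0.047]
scene red [270.6 288.5] [261 277  21  18  86] [ 0.409 -0.276  0.089]
scene yel [304.5 323.3] [295 314  20  18 202] [ 0.435 -0.391  0.105]
250 232 [ 0.422 -0.135  0.136]
238 171 [0.49  0.111 0.103]
222 125 [0.527 0.331 0.097]
291 200 [0.611 0.027 0.019]
top red [120.8 155. ] [110 144  23  23 402] [0.654 0.362 0.05 ]
top yel [390.9 232.6] [383 225  18  16 171] [ 0.434 -0.389  0.106]
283 233 [ 0.426 -0.106  0.139]
202 210 [0.488 0.11  0.106]
152 182 [0.558 0.242 0.125]
248 178 [ 0.601 -0.001  0.009]
```

View pics/scene1.png

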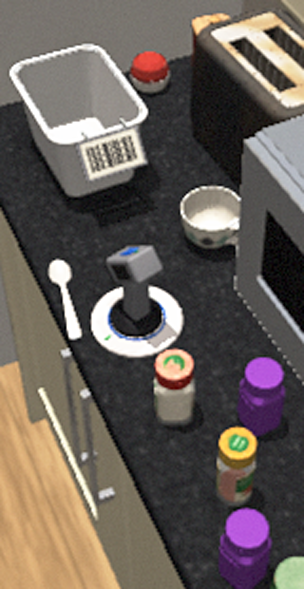

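View pics/top1.png

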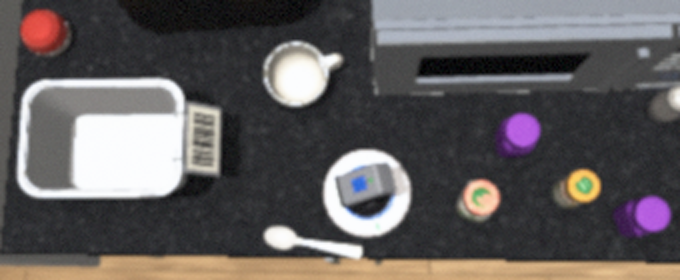

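```bash
cat > m.py <<'E'
from h import *
for n in ("scene","top"):
    c=Cam(n); P=c.cloud(); h=c.hsv()
    print("==",n)
    # scanner head top plane
    m=(np.abs(P[...,0]-.42)<.08)&(np.abs(P[...,1]+.115)<.08)&(P[...,2]>.075)&(P[...,2]<.16)
    Q=P[m]; best=0
    rng=np.random.default_rng(0)
    for _ in range(800):
        a=Q[rng.choice(len(Q),3,False)]; nn=np.cross(a[1]-a[0],a[2]-a[0]); L=np.linalg.norm(nn)
        if L<1e-6: continue
        nn/=L; nn*=np.sign(nn[2]); 
        k=np.abs((Q-a[0])@nn)<.0025
        if k.sum()>best: best=k.sum(); K=k
    q=Q[K]; w,V=np.linalg.eigh(np.cov(q.T)); nn=V[:,0]*np.sign(V[2,0])
    print("head n",len(Q),best,"normal",nn.round(3),"tilt",np.degrees(np.arccos(nn[2])).round(1),"az",np.degrees(np.arctan2(nn[1],nn[0])).round(1),"ctr",q.mean(0).round(4), "rect",cv2.minAreaRect(q[:,:2].astype(np.float32)*1000),'z',Q[:,2].min(),Q[:,2].max())
    # pad: white pts z ~0.008
    m=(P[...,2]<.014)&(P[...,2]>-.002)&(h[...,1]<60)&(h[...,2]>140)&(np.hypot(P[...,0]-.42,P[...,1]+.115)<.1)
    q=P[m]; hull=cv2.convexHull(q[:,:2].astype(np.float32)*1000); print("pad",len(q),cv2.minEnclosingCircle(hull), cv2.fitEllipse(hull) if len(hull)>5 else 0)
    # tub rim
    m=(P[...,2]<.133)&(P[...,2]>.121)&(P[...,0]>.35)&(P[...,0]<.66)&(P[...,1]>.08)&(P[...,1]<.5)&(h[...,1]<60)
    nl,l,st,ce=cv2.connectedComponentsWithStats(m.astype(np.uint8)); i=1+np.argmax(st[1:,4]); q=P[l==i]
    print("tub",len(q),st[i],cv2.minAreaRect(q[:,:2].astype(np.float32)*1000),np.median(q[:,2]))
    # caps
    for nm,x,y,z in (("red",.409,-.276,.097),("yel",.435,-.39,.106)):
        m=(np.hypot(P[...,0]-x,P[...,1]-y)<.05)&(np.abs(P[...,2]-z)<.004)
        q=P[m]; print(nm,len(q),np.median(q[:,2]).round(4),cv2.minEnclosingCircle(q[:,:2].astype(np.float32)*1000),q.mean(0).round(4))
    # label
    m=(np.abs(P[...,0]-.49)<.07)&(np.abs(P[...,1]-.11)<.04)&(P[...,2]>.07)&(P[...,2]<.126)
    nl,l,st,ce=cv2.connectedComponentsWithStats(m.astype(np.uint8)); i=1+np.argmax(st[1:,4]); q=P[l==i]
    w,V=np.linalg.eigh(np.cov(q.T)); nn=V[:,0]*np.sign(V[2,0]); print("label",len(q),"n",nn.round(3),q.mean(0).round(4),"thick",np.sqrt(w).round(4),"x",q[:,0].min(),q[:,0].max(),"az",np.degrees(np.arctan2(nn[1],nn[0])).round(1),"el",np.degrees(np.arcsin(nn[2])).round(1))
    m=(P[...,2]>.01)&(P[...,2]<.075)&(np.abs(P[...,0]-.6)<.07)&(np.abs(P[...,1])<.09)
    q=P[m]; print("cup",q.mean(0).round(3),q.min(0).round(3),q.max(0).round(3))
E
python3 m.py
```

```text
== scene
head n 540 165 normal [-0.971 -0.238  0.02 ] tilt 88.8 az -166.2 ctr [ 0.4135 -0.112   0.1154] rect ((413.0400390625, -109.04035949707031), (5.032418727874756, 72.63176727294922), 14.010540962219238) z 0.07512724146867023 0.14900937460683306
pad 927 ((419.3728332519531, -92.4195785522461), 82.6369857788086) ((418.01068115234375, -97.27153778076172), (127.09296417236328, 167.78787231445312), 58.89887619018555)
tub 683 [185 113  72  56 683] ((488.04931640625, 235.38970947265625), (156.15106201171875, 232.64710998535156), 1.7109992504119873) 0.12532898884938404
red 254 0.0966 ((419.6769104003906, -258.9900207519531), 23.394182205200195) [ 0.4187 -0.2595  0.0967]
yel 246 0.1051 ((434.6847839355469, -391.5790100097656), 21.140180587768555) [ 0.4351 -0.3922  0.1052]
label 815 n [-0.118 -0.633  0.765] [0.4853 0.1165 0.1052] thick [0.009  0.0175 0.0307] x 0.42148294792531893 0.5469923877779318 az -100.6 el 49.9
cup [0.596 0.001 0.037] [ 0.548 -0.054  0.01 ] [0.637 0.041 0.064]
== top
head n 490 285 normal [-0.175  0.614  0.77 ] tilt 39.7 az 105.9 ctr [ 0.4282 -0.0957  0.1287] rect (
[... 184 characters left out ...]
875), 82.43135833740234) ((417.4541015625, -95.25425720214844), (127.92753601074219, 165.30271911621094), 57.43581008911133)
tub 1092 [ 109  179   90   59 1092] ((489.2831726074219, 233.44515991210938), (155.30563354492188, 228.73121643066406), 0.7668628096580505) 0.12704727865799892
red 209 0.0982 ((418.5370788574219, -258.3055725097656), 22.597013473510742) [ 0.4185 -0.2582  0.098 ]
yel 173 0.1066 ((435.0242919921875, -391.373046875), 20.444822311401367) [ 0.4349 -0.3916  0.1064]
label 552 n [ 0.017 -0.764  0.645] [0.4911 0.1104 0.1065] thick [0.0017 0.0155 0.0274] x 0.44422229082813686 0.538826288888592 az -88.7 el 40.2
cup [ 0.603 -0.007  0.033] [ 0.55  -0.069  0.01 ] [0.638 0.037 0.068]
```

Both views agree on each cap to within 2 mm. The label elevation of 40° and the head tilt of 40° match the data. The crops confirm the red-ringed (salmon-topped) cap and the yellow cap. The spoon contaminated the pad fit, so I'll redo that and then work out the moves.

```bash
cat > pad.py <<'E'
from h import *
from scipy.optimize import least_squares
for n in ("scene","top"):
    c=Cam(n); h=c.hsv()
    m=((h[...,1]<70)&(h[...,2]>150)).astype(np.uint8)
    u0,v0=c.proj((.431,-.107,.008)); b=[]
    # rays outward from pad centre in world plane z=.008: last white pixel between r=.045 and .075
    for t in np.radians(np.arange(0,360,3)):
        prof=[]
        for r in np.arange(.045,.085,.001):
            u,v=c.proj((.431+r*np.cos(t),-.107+r*np.sin(t),.008)); prof.append(m[int(round(v)),int(round(u))])
        prof=np.array(prof)
        if prof.any() and prof[-1]==0:
            r=.045+.001*np.max(np.nonzero(prof)); b.append((.431+r*np.cos(t),-.107+r*np.sin(t)))
    b=np.array(b); s=least_squares(lambda p:np.hypot(b[:,0]-p[0],b[:,1]-p[1])-p[2],[.43,-.107,.062],loss="soft_l1",f_scale=.002)
    print(n,len(b),s.x.round(4))
o=robot.get_obs(); M=R.from_quat(o["tool_rot"]).as_matrix(); print(M.round(3),"tool y az",np.degrees(np.arctan2(M[1,1],M[0,1])))
E
python3 pad.py
```

```text
scene 96 [ 0.4325 -0.1107  0.0619]
top 110 [ 0.4317 -0.1054  0.062 ]
[[-0.971  0.238 -0.   ]
 [ 0.238  0.971 -0.   ]
 [ 0.    -0.    -1.   ]] tool y az 76.20559739369955
```

```bash
cat > go.py <<'E'
import sys; from h import *
# go.py x y z [tool-y azimuth deg]: needed shift in present tool axes (mm) and az turn
o=robot.get_obs(); M=R.from_quat(o["tool_rot"]).as_matrix(); a=[float(x) for x in sys.argv[1:]]
d=np.array(a[:3])-o["position"]; print("t",round(o["time"],2),"pos",o["position"].round(4),"w",round(o["grip_width"],4),"F",o["ft_force"].round(1))
print("tool shift mm",(M.T@d*1000).round(1))
y=np.degrees(np.arctan2(M[1,1],M[0,1])); print("tool y az",round(y,1),"tilt",M[:,2].round(4))
if len(a)>3:
    t=(a[3]-y+90)%180-90; print("az rad",round(-np.radians(t),4)); 
    M2=R.from_rotvec([0,0,np.radians(t)]).as_matrix()@M
    print("shift after turn",(M2.T@d*1000).round(1), "q6",o["q"][5].round(2))
E
python3 -m inch '[{"dx":-32,"dy":-27,"dz":-5},{"dx":-32,"dy":-27,"dz":-5},{"dx":-32,"dy":-27,"dz":-5},{"dx":-32,"dy":-27,"dz":-5},{"dx":-32,"dy":-27,"dz":-5},{"dx":-32,"dy":-27,"dz":-5},{"dx":-32,"dy":-27,"dz":-5},{"dx":-32,"dy":-27,"dz":-5}]'
python3 -m inch '[{"dx":-32,"dy":-27},{"dx":-32,"dy":-27},{"dx":-32,"dy":-27},{"dx":-32,"dy":-27},{"dy":-35},{"dy":-35},{"dy":-35},{"dy":-35}]'
python3 go.py .431 -.107 .26 14.6
```

```text
t 0.4 pos [0.149  0.6069 0.2224] w 0.0873 F [-0.5 -0.2 -1.1]
tool shift mm [-444.1 -626.   -37.4]
tool y az 76.2 tilt [-1.e-04 -3.e-04 -1.e+00]
az rad 1.0752
shift after turn [-761.9   93.   -37.6] q6 -0.18invalid input
invalid input
```

```bash
python3 -m inch '[{"ax":0,"ay":0,"az":0,"dx":-20,"dy":-20,"dz":-5,"gripper":100}]'; python3 -m inch --help
```

```text
time: 0.5
position: [0.1627, 0.5844, 0.227]
tool_rot: [0.119, 0.993, 0.001, -0.0]
ft_force: [0.8, -0.1, -0.1]
grip_width: 0.0873invalid input: not JSON, or not a number
```

```bash

python3 -m inch '[{"ax":0,"ay":0,"az":0,"dx":-35,"dy":-28,"dz":-6,"gripper":100},{"ax":0,"ay":0,"az":0,"dx":-35,"dy":-28,"dz":-6,"gripper":100},{"ax":0,"ay":0,"az":0,"dx":-35,"dy":-28,"dz":-6,"gripper":100},{"ax":0,"ay":0,"az":0,"dx":-35,"dy":-28,"dz":-6,"gripper":100},{"ax":0,"ay":0,"az":0,"dx":-35,"dy":-28,"dz":-6,"gripper":100},{"ax":0,"ay":0,"az":0,"dx":-35,"dy":-28,"dz":-3,"gripper":100},{"ax":0,"ay":0,"az":0,"dx":-35,"dy":-28,"dz":0,"gripper":100},{"ax":0,"ay":0,"az":0,"dx":-35,"dy":-28,"dz":0,"gripper":100}]'
python3 -m inch '[{"ax":0,"ay":0,"az":0,"dx":-35,"dy":-28,"dz":0,"gripper":100},{"ax":0,"ay":0,"az":0.13,"dx":0,"dy":0,"dz":0,"gripper":100},{"ax":0,"ay":0,"az":0.13,"dx":0,"dy":0,"dz":0,"gripper":100},{"ax":0,"ay":0,"az":0.13,"dx":0,"dy":0,"dz":0,"gripper":100},{"ax":0,"ay":0,"az":0.13,"dx":0,"dy":0,"dz":0,"gripper":100},{"ax":0,"ay":0,"az":0.13,"dx":0,"dy":0,"dz":0,"gripper":100},{"ax":0,"ay":0,"az":0.13,"dx":0,"dy":0,"dz":0,"gripper":100},{"ax":0,"ay":0,"az":0.13,"dx":0,"dy":0,"dz":0,"gripper":100}]'
python3 go.py .431 -.107 .26 14.6
```

```text
time: 1.3
position: [0.3832, 0.297, 0.2611]
tool_rot: [0.12, 0.993, 0.0, 0.001]
ft_force: [0.7, -0.1, -0.7]
grip_width: 0.0866
time: 2.1
position: [0.4095, 0.2629, 0.2607]
tool_rot: [0.546, 0.837, 0.0, 0.0]
ft_force: [-0.3, 0.1, 0.4]
grip_width: 0.0871
t 2.1 pos [0.4095 0.2629 0.2607] w 0.0871 F [-0.3  0.1  0.4]
tool shift mm [-347.2 -129.3    0.7]
tool y az 23.8 tilt [ 2.e-04  1.e-04 -1.e+00]
az rad 0.1597
shift after turn [-363.4  -72.4    0.7] q6 -0.07
```

```bash

python3 -m inch '[{"ax":0,"ay":0,"az":0.08,"dx":0,"dy":0,"dz":0,"gripper":100},{"ax":0,"ay":0,"az":0.08,"dx":0,"dy":0,"dz":0,"gripper":100},{"ax":0,"ay":0,"az":0,"dx":-40,"dy":-8,"dz":0,"gripper":100},{"ax":0,"ay":0,"az":0,"dx":-40,"dy":-8,"dz":0,"gripper":100},{"ax":0,"ay":0,"az":0,"dx":-40,"dy":-8,"dz":0,"gripper":100},{"ax":0,"ay":0,"az":0,"dx":-40,"dy":-8,"dz":0,"gripper":100},{"ax":0,"ay":0,"az":0,"dx":-40,"dy":-8,"dz":0,"gripper":100},{"ax":0,"ay":0,"az":0,"dx":-40,"dy":-8,"dz":0,"gripper":100}]'
python3 -m inch '[{"ax":0,"ay":0,"az":0,"dx":-40,"dy":-8,"dz":0,"gripper":100},{"ax":0,"ay":0,"az":0,"dx":-40,"dy":-8,"dz":0,"gripper":100},{"ax":0,"ay":0,"az":0,"dx":-40,"dy":-8,"dz":0,"gripper":100},{"ax":0,"ay":0,"az":0,"dx":0,"dy":0,"dz":0,"gripper":100},{"ax":0,"ay":0,"az":0,"dx":0,"dy":0,"dz":0,"gripper":100}]'
python3 go.py .431 -.107 .10 14.6
```

```text
time: 2.9
position: [0.4248, 0.0171, 0.2609]
tool_rot: [0.609, 0.793, 0.0, 0.0]
ft_force: [0.8, -0.3, -0.9]
grip_width: 0.0869
time: 3.4
position: [0.4323, -0.1041, 0.2605]
tool_rot: [0.611, 0.792, 0.0, -0.0]
ft_force: [-1.1, 0.1, 0.4]
grip_width: 0.0871
t 3.4 pos [ 0.4323 -0.1041  0.2605] w 0.0871 F [-1.1  0.1  0.4]
tool shift mm [ -2.6  -2.  160.5]
tool y az 14.7 tilt [-2.e-04  7.e-04 -1.e+00]
az rad 0.0025
shift after turn [ -2.6  -2.  160.5] q6 -0.75
```

```bash

python3 -m inch '[{"ax":0,"ay":0,"az":0,"dx":-2.5,"dy":-2,"dz":30,"gripper":100},{"ax":0,"ay":0,"az":0,"dx":0,"dy":0,"dz":30,"gripper":100},{"ax":0,"ay":0,"az":0,"dx":0,"dy":0,"dz":30,"gripper":100},{"ax":0,"ay":0,"az":0,"dx":0,"dy":0,"dz":30,"gripper":100},{"ax":0,"ay":0,"az":0,"dx":0,"dy":0,"dz":20,"gripper":100},{"ax":0,"ay":0,"az":0,"dx":0,"dy":0,"dz":20,"gripper":100},{"ax":0,"ay":0,"az":0,"dx":0,"dy":0,"dz":0,"gripper":100},{"ax":0,"ay":0,"az":0,"dx":0,"dy":0,"dz":0,"gripper":60}]' 25
python3 - <<'E'
from h import *
for n,b in (("scene",(170,150,330,330)),("top",(200,150,400,300))):
    c=Cam(n); crop(c,*b,3,f"pics/{n}2.png")
E
python3 go.py .431 -.107 .10 14.6
```

```text
time: 4.2
position: [0.431, -0.1052, 0.1007]
tool_rot: [0.609, 0.793, -0.0, -0.001]
ft_force: [-0.2, 0.0, 0.5]
grip_width: 0.084
t 4.3 pos [ 0.4318 -0.106   0.1015] w 0.0779 F [-0.1  0.2 -1. ]
tool shift mm [-0.7 -1.   1.5]
tool y az 15.0 tilt [ 1.5e-03 -8.0e-04 -1.0e+00]
az rad 0.0063
shift after turn [-0.7 -1.   1.5] q6 -0.75
```

View pics/scene2.png

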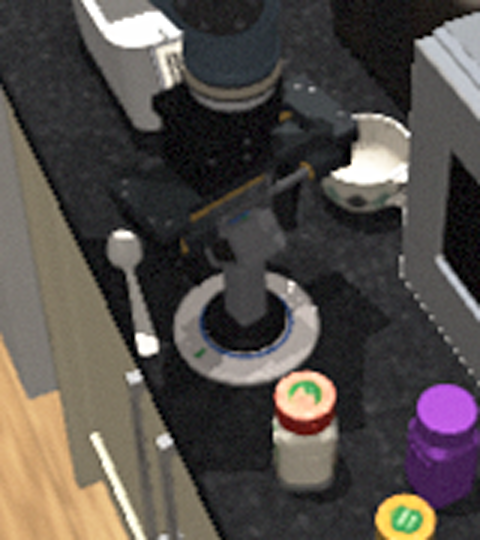

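The crop at (240,240) shows the open fingers on either side of the head, with the scanner still standing on its pad. I'll close on it and lift.

```bash

python3 -m inch '[{"ax":0,"ay":0,"az":0,"dx":0,"dy":0,"dz":0,"gripper":30},{"ax":0,"ay":0,"az":0,"dx":0,"dy":0,"dz":0,"gripper":30},{"ax":0,"ay":0,"az":0,"dx":0,"dy":0,"dz":0,"gripper":30},{"ax":0,"ay":0,"az":0,"dx":0,"dy":0,"dz":0,"gripper":30},{"ax":0,"ay":0,"az":0,"dx":0,"dy":0,"dz":0,"gripper":30},{"ax":0,"ay":0,"az":0,"dx":0,"dy":0,"dz":0,"gripper":30},{"ax":0,"ay":0,"az":0,"dx":0,"dy":0,"dz":0,"gripper":30},{"ax":0,"ay":0,"az":0,"dx":0,"dy":0,"dz":0,"gripper":30}]' 25
python3 go.py .431 -.107 .10 14.6
```

```text
time: 5.1
position: [0.4311, -0.1065, 0.1005]
tool_rot: [0.609, 0.793, -0.0, -0.0]
ft_force: [-0.3, 1.1, -0.2]
grip_width: 0.0418
t 5.1 pos [ 0.4311 -0.1065  0.1005] w 0.0418 F [-0.3  1.1 -0.2]
tool shift mm [-0.5 -0.2  0.5]
tool y az 14.9 tilt [-2.e-04  0.e+00 -1.e+00]
az rad 0.0051
shift after turn [-0.5 -0.2  0.5] q6 -0.75
```

```bash

python3 -m inch '[{"ax":0,"ay":0,"az":0,"dx":0,"dy":0,"dz":-10,"gripper":30},{"ax":0,"ay":0,"az":0,"dx":0,"dy":0,"dz":-15,"gripper":30},{"ax":0,"ay":0,"az":0,"dx":0,"dy":0,"dz":-20,"gripper":30},{"ax":0,"ay":0,"az":0,"dx":0,"dy":0,"dz":-20,"gripper":30},{"ax":0,"ay":0,"az":0,"dx":0,"dy":0,"dz":-15,"gripper":30},{"ax":0,"ay":0,"az":0.08,"dx":0,"dy":0,"dz":-5,"gripper":30},{"ax":0,"ay":0,"az":0.08,"dx":0,"dy":0,"dz":0,"gripper":30},{"ax":0,"ay":0,"az":0.08,"dx":0,"dy":0,"dz":0,"gripper":30}]' 25
python3 go.py .4932 .0045 .1825 1.2
```

```text
time: 5.9
position: [0.4308, -0.1062, 0.1863]
tool_rot: [0.701, 0.713, 0.0, 0.0]
ft_force: [-0.5, -0.3, -1.8]
grip_width: 0.0416
t 5.9 pos [ 0.4308 -0.1062  0.1863] w 0.0416 F [-0.5 -0.3 -1.8]
tool shift mm [109.6  64.3   3.8]
tool y az 1.0 tilt [ 2.e-04 -1.e-04 -1.e+00]
az rad -0.0042
shift after turn [109.4  64.7   3.8] q6 -0.51
```

```bash

python3 -m inch '[{"ax":0,"ay":0,"az":0,"dx":18,"dy":11,"dz":0,"gripper":30},{"ax":0,"ay":0,"az":0,"dx":22,"dy":13,"dz":0,"gripper":30},{"ax":0,"ay":0,"az":0,"dx":22,"dy":13,"dz":0,"gripper":30},{"ax":0,"ay":0,"az":0,"dx":20,"dy":12,"dz":1,"gripper":30},{"ax":0,"ay":0,"az":0,"dx":16,"dy":9,"dz":1,"gripper":30},{"ax":0,"ay":0,"az":0,"dx":11,"dy":6,"dz":1,"gripper":30},{"ax":0,"ay":0,"az":0,"dx":0,"dy":0,"dz":0,"gripper":30},{"ax":0,"ay":0,"az":0,"dx":0,"dy":0,"dz":0,"gripper":30}]' 25
python3 go.py .4932 .0045 .1825 1.2
python3 - <<'E'
from h import *
for n,b in (("scene",(150,80,330,280)),("top",(100,150,360,300))):
    c=Cam(n); crop(c,*b,2.8,f"pics/{n}3.png")
    P=c.cloud();np.save(n+"3.npy",P)
    h=c.hsv()
    m=(np.abs(P[...,0]-.49)<.05)&(np.abs(P[...,1]-.11)<.04)&(P[...,2]>.08)&(P[...,2]<.126)
    nl,l,st,ce=cv2.connectedComponentsWithStats(m.astype(np.uint8)); i=1+np.argmax(st[1:,4]); q=P[l==i]; w,V=np.linalg.eigh(np.cov(q.T)); print(n,"label",len(q),(V[:,0]*np.sign(V[2,0])).round(3),q.mean(0).round(4),np.sqrt(w[0]).round(4))
E
```

```text
time: 6.7
position: [0.4924, 0.0037, 0.1825]
tool_rot: [0.7, 0.714, -0.0, -0.0]
ft_force: [0.6, -0.1, -2.9]
grip_width: 0.0417
t 6.7 pos [0.4924 0.0037 0.1825] w 0.0417 F [ 0.6 -0.1 -2.9]
tool shift mm [0.8 0.8 0. ]
tool y az 1.2 tilt [-1.e-03 -3.e-04 -1.e+00]
az rad -0.0003
shift after turn [0.8 0.8 0. ] q6 -0.24
scene label 380 [-0.228 -0.615  0.754] [0.4679 0.1122 0.1016] 0.0085
top label 210 [ 0.044 -0.764  0.644] [0.5196 0.1101 0.1057] 0.0017
```

View pics/scene3.png

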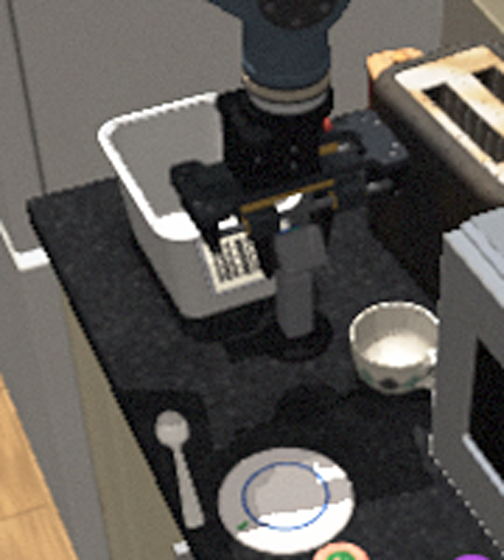

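View pics/top3.png

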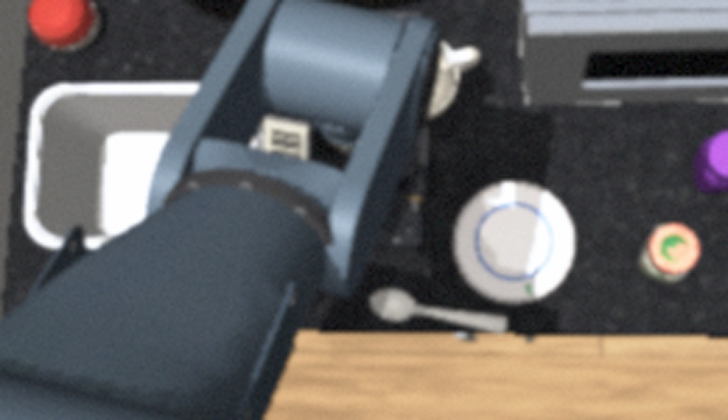

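The scanner hangs upright in the gripper, its foot at crop (302,335) and facing the label at (238,260). The pad is empty at (287,498). Before the hold I'll check the foot, neck and heading, and refit the bare pad.

```bash
python3 pad.py | head -2; python3 - <<'E'
from h import *
c=Cam("scene"); print("foot",c.plane(257.9,199.6,.098).round(3))
P=c.cloud()
m=(np.abs(P[...,0]-.49)<.03)&(np.abs(P[...,1])<.03)
for a in np.arange(.10,.18,.01):
    k=m&(P[...,2]>a)&(P[...,2]<a+.01); q=P[k]; print(a.round(2),k.sum(),q.mean(0).round(4),q[:,0].min().round(3),q[:,0].max().round(3))
k=m&(P[...,2]>.115)&(P[...,2]<.155);q=P[k]; w,V=np.linalg.eigh(np.cov(q.T)); print(V.T.round(3),np.sqrt(w).round(4))
E
```

```text
scene 110 [ 0.433  -0.1124  0.0604]
top 112 [ 0.4323 -0.1076  0.0606]
foot [ 0.497 -0.008  0.098]
0.1 188 [ 0.4875 -0.0067  0.1039] 0.461 0.52
0.11 34 [ 0.4886 -0.0094  0.1149] 0.478 0.508
0.12 36 [ 0.4886 -0.0093  0.1243] 0.478 0.505
0.13 41 [ 0.4887 -0.0096  0.1346] 0.478 0.505
0.14 36 [ 0.487  -0.0072  0.1447] 0.477 0.503
0.15 42 [ 0.4876 -0.0092  0.1552] 0.477 0.503
0.16 32 [ 0.4853 -0.0084  0.1653] 0.477 0.502
0.17 44 [ 0.4901 -0.0098  0.174 ] 0.478 0.503
[[ 0.549  0.836 -0.015]
 [ 0.835 -0.547  0.063]
 [-0.044  0.047  0.998]] [0.0051 0.0097 0.0116]
```

```bash
for i in 1 2 3; do
python3 -m inch '[{"ax":0,"ay":0,"az":0,"dx":0,"dy":0,"dz":0,"gripper":30},{"ax":0,"ay":0,"az":0,"dx":0,"dy":0,"dz":0,"gripper":30},{"ax":0,"ay":0,"az":0,"dx":0,"dy":0,"dz":0,"gripper":30},{"ax":0,"ay":0,"az":0,"dx":0,"dy":0,"dz":0,"gripper":30},{"ax":0,"ay":0,"az":0,"dx":0,"dy":0,"dz":0,"gripper":30},{"ax":0,"ay":0,"az":0,"dx":0,"dy":0,"dz":0,"gripper":30},{"ax":0,"ay":0,"az":0,"dx":0,"dy":0,"dz":0,"gripper":30},{"ax":0,"ay":0,"az":0,"dx":0,"dy":0,"dz":0,"gripper":30}]' 25 | head -2; done
python3 go.py .4316 -.1075 .1865 14.9
```

```text
time: 7.75
position: [0.493, 0.0039, 0.1825]
time: 8.55
position: [0.4929, 0.0038, 0.1825]
time: 9.35
position: [0.4929, 0.0038, 0.1825]
t 9.35 pos [0.4929 0.0038 0.1825] w 0.0417 F [ 0.9 -0.2 -1.8]
tool shift mm [-110.1  -63.6   -3.9]
tool y az 1.1 tilt [-1.e-04 -0.e+00 -1.e+00]
az rad -0.24
shift after turn [-91.8 -87.9  -3.9] q6 -0.24
```

```bash

python3 -m inch '[{"ax":0,"ay":0,"az":0,"dx":-18,"dy":-10,"dz":-1,"gripper":30},{"ax":0,"ay":0,"az":0,"dx":-22,"dy":-13,"dz":-1,"gripper":30},{"ax":0,"ay":0,"az":0,"dx":-22,"dy":-13,"dz":-2,"gripper":30},{"ax":0,"ay":0,"az":0,"dx":-20,"dy":-12,"dz":0,"gripper":30},{"ax":0,"ay":0,"az":0,"dx":-17,"dy":-9,"dz":0,"gripper":30},{"ax":0,"ay":0,"az":-0.08,"dx":-11,"dy":-6.6,"dz":0,"gripper":30},{"ax":0,"ay":0,"az":-0.08,"dx":0,"dy":0,"dz":0,"gripper":30},{"ax":0,"ay":0,"az":-0.08,"dx":0,"dy":0,"dz":0,"gripper":30}]' 25
python3 go.py .4316 -.1075 .1005 14.9
```

```text
time: 10.15
position: [0.4314, -0.108, 0.1867]
tool_rot: [0.609, 0.793, 0.0, 0.0]
ft_force: [-0.2, 0.5, -2.2]
grip_width: 0.042
t 10.15 pos [ 0.4314 -0.108   0.1867] w 0.042 F [-0.2  0.5 -2.2]
tool shift mm [ 0.4  0.3 86.2]
tool y az 15.0 tilt [ 2.e-04 -1.e-04 -1.e+00]
az rad 0.0019
shift after turn [ 0.4  0.3 86.2] q6 -0.76
```

```bash

python3 -m inch '[{"ax":0,"ay":0,"az":0,"dx":0,"dy":0,"dz":20,"gripper":30},{"ax":0,"ay":0,"az":0,"dx":0,"dy":0,"dz":22,"gripper":30},{"ax":0,"ay":0,"az":0,"dx":0,"dy":0,"dz":18,"gripper":30},{"ax":0,"ay":0,"az":0,"dx":0,"dy":0,"dz":12,"gripper":30},{"ax":0,"ay":0,"az":0,"dx":0,"dy":0,"dz":6,"gripper":30},{"ax":0,"ay":0,"az":0,"dx":0,"dy":0,"dz":4,"gripper":30},{"ax":0,"ay":0,"az":0,"dx":0,"dy":0,"dz":2,"gripper":30},{"ax":0,"ay":0,"az":0,"dx":0,"dy":0,"dz":0,"gripper":30}]' 25
python3 go.py .4316 -.1075 .1005 14.9
```

```text
time: 10.95
position: [0.4319, -0.1076, 0.1028]
tool_rot: [0.609, 0.793, 0.0, 0.0]
ft_force: [0.1, 1.3, -1.9]
grip_width: 0.0417
t 10.95 pos [ 0.4319 -0.1076  0.1028] w 0.0417 F [ 0.1  1.3 -1.9]
tool shift mm [ 0.1 -0.2  2.3]
tool y az 14.9 tilt [ 6.e-04 -3.e-04 -1.e+00]
az rad -0.0001
shift after turn [ 0.1 -0.2  2.3] q6 -0.76
```

```bash

python3 -m inch '[{"ax":0,"ay":0,"az":0,"dx":0,"dy":0,"dz":1.5,"gripper":30},{"ax":0,"ay":0,"az":0,"dx":0,"dy":0,"dz":1,"gripper":30},{"ax":0,"ay":0,"az":0,"dx":0,"dy":0,"dz":0,"gripper":30},{"ax":0,"ay":0,"az":0,"dx":0,"dy":0,"dz":0,"gripper":30}]' 25
python3 -m inch '[{"ax":0,"ay":0,"az":0,"dx":0,"dy":0,"dz":0,"gripper":100},{"ax":0,"ay":0,"az":0,"dx":0,"dy":0,"dz":0,"gripper":100},{"ax":0,"ay":0,"az":0,"dx":0,"dy":0,"dz":0,"gripper":100},{"ax":0,"ay":0,"az":0,"dx":0,"dy":0,"dz":0,"gripper":100},{"ax":0,"ay":0,"az":0,"dx":0,"dy":0,"dz":0,"gripper":100},{"ax":0,"ay":0,"az":0,"dx":0,"dy":0,"dz":0,"gripper":100},{"ax":0,"ay":0,"az":0,"dx":0,"dy":0,"dz":0,"gripper":100},{"ax":0,"ay":0,"az":0,"dx":0,"dy":0,"dz":0,"gripper":100}]' 25
python3 -m inch '[{"ax":0,"ay":0,"az":0,"dx":0,"dy":0,"dz":-20,"gripper":100},{"ax":0,"ay":0,"az":0,"dx":0,"dy":0,"dz":-30,"gripper":100},{"ax":0,"ay":0,"az":0,"dx":0,"dy":0,"dz":-35,"gripper":100},{"ax":0,"ay":0,"az":0,"dx":0,"dy":0,"dz":-35,"gripper":100},{"ax":0,"ay":0,"az":0,"dx":0,"dy":0,"dz":-35,"gripper":100}]'
python3 go.py .4186 -.2588 .25 0
```

```text
time: 11.35
position: [0.432, -0.1076, 0.1005]
tool_rot: [0.609, 0.793, 0.0, 0.001]
ft_force: [-0.1, 0.6, 1.9]
grip_width: 0.0414
time: 12.15
position: [0.4316, -0.1074, 0.1]
tool_rot: [0.609, 0.793, 0.0, 0.0]
ft_force: [-0.5, 0.2, 0.3]
grip_width: 0.0863
time: 12.65
position: [0.4311, -0.1072, 0.2564]
tool_rot: [0.609, 0.793, -0.0, -0.0]
ft_force: [0.7, -0.7, -0.4]
grip_width: 0.0872
t 12.65 pos [ 0.4311 -0.1072  0.2564] w 0.0872 F [ 0.7 -0.7 -0.4]
tool shift mm [-143.3  -51.1    6.4]
tool y az 14.9 tilt [-3.e-04  2.e-04 -1.e+00]
az rad 0.26
shift after turn [-151.6  -12.5    6.4] q6 -0.76
```

```bash

python3 -m inch '[{"ax":0,"ay":0,"az":0,"dx":-30,"dy":-10.5,"dz":0,"gripper":100},{"ax":0,"ay":0,"az":0,"dx":-38,"dy":-13.5,"dz":0,"gripper":100},{"ax":0,"ay":0,"az":0,"dx":-38,"dy":-13.5,"dz":0,"gripper":100},{"ax":0,"ay":0,"az":0,"dx":-37,"dy":-13.5,"dz":0,"gripper":100},{"ax":0,"ay":0,"az":0.13,"dx":0,"dy":0,"dz":0,"gripper":100},{"ax":0,"ay":0,"az":0.13,"dx":0,"dy":0,"dz":0,"gripper":100},{"ax":0,"ay":0,"az":0,"dx":0,"dy":0,"dz":0,"gripper":100}]'
python3 go.py .4186 -.2588 .07 0
python3 - <<'E'
from h import *
for n,b in (("scene",(150,180,330,380)),("top",(230,170,430,300))):
    c=Cam(n); crop(c,*b,2.9,f"pics/{n}4.png")
E
```

```text
time: 13.35
position: [0.4187, -0.2589, 0.2548]
tool_rot: [0.707, 0.707, 0.0, -0.0]
ft_force: [-0.3, 0.2, -0.3]
grip_width: 0.0872
t 13.35 pos [ 0.4187 -0.2589  0.2548] w 0.0872 F [-0.3  0.2 -0.3]
tool shift mm [  0.    0.  184.8]
tool y az -0.0 tilt [-5.e-04  6.e-04 -1.e+00]
az rad -0.0007
shift after turn [  0.    0.  184.8] q6 -0.78
```

View pics/scene4.png

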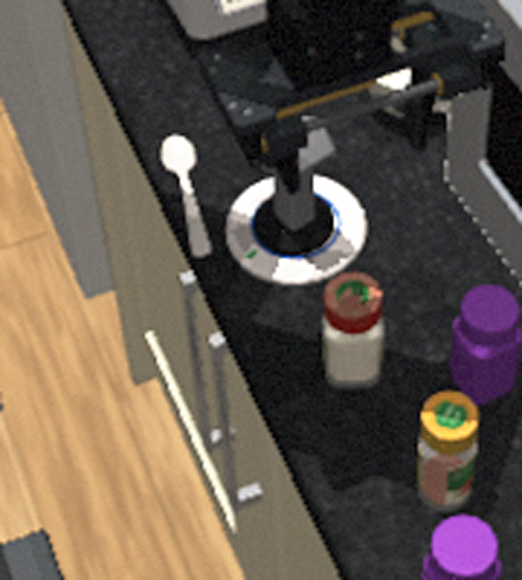

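The scanner stands on the pad at crop (295,225). The red jar at (353,330) and yellow jar at (448,450) are untouched. Next I'll descend on the red cap.

```bash

python3 -m inch '[{"ax":0,"ay":0,"az":0,"dx":0,"dy":0,"dz":35,"gripper":100},{"ax":0,"ay":0,"az":0,"dx":0,"dy":0,"dz":40,"gripper":100},{"ax":0,"ay":0,"az":0,"dx":0,"dy":0,"dz":40,"gripper":100},{"ax":0,"ay":0,"az":0,"dx":0,"dy":0,"dz":35,"gripper":100},{"ax":0,"ay":0,"az":0,"dx":0,"dy":0,"dz":22,"gripper":100},{"ax":0,"ay":0,"az":0,"dx":0,"dy":0,"dz":14,"gripper":100},{"ax":0,"ay":0,"az":0,"dx":0,"dy":0,"dz":0,"gripper":100},{"ax":0,"ay":0,"az":0,"dx":0,"dy":0,"dz":0,"gripper":30}]' 20
python3 -m inch '[{"ax":0,"ay":0,"az":0,"dx":0,"dy":0,"dz":0,"gripper":30},{"ax":0,"ay":0,"az":0,"dx":0,"dy":0,"dz":0,"gripper":30},{"ax":0,"ay":0,"az":0,"dx":0,"dy":0,"dz":0,"gripper":30},{"ax":0,"ay":0,"az":0,"dx":0,"dy":0,"dz":0,"gripper":30},{"ax":0,"ay":0,"az":0,"dx":0,"dy":0,"dz":0,"gripper":30},{"ax":0,"ay":0,"az":0,"dx":0,"dy":0,"dz":0,"gripper":30},{"ax":0,"ay":0,"az":0,"dx":0,"dy":0,"dz":0,"gripper":30},{"ax":0,"ay":0,"az":0,"dx":0,"dy":0,"dz":0,"gripper":30}]' 20
python3 go.py .4186 -.2588 .26 0
```

```text
time: 14.25
position: [0.4193, -0.2586, 0.0692]
tool_rot: [0.706, 0.708, -0.0, -0.0]
ft_force: [-0.2, -0.3, 0.1]
grip_width: 0.0841
time: 15.05
position: [0.4193, -0.2589, 0.0692]
tool_rot: [0.707, 0.707, 0.0, 0.0]
ft_force: [0.8, 1.0, 1.9]
grip_width: 0.047
t 15.05 pos [ 0.4193 -0.2589  0.0692] w 0.047 F [0.8 1.  1.9]
tool shift mm [   0.    -0.6 -190.8]
tool y az -0.0 tilt [ 6.e-04 -4.e-04 -1.e+00]
az rad -0.0001
shift after turn [   0.    -0.6 -190.8] q6 -0.78
```

```bash

python3 -m inch '[{"ax":0,"ay":0,"az":0,"dx":0,"dy":0,"dz":-12,"gripper":30},{"ax":0,"ay":0,"az":0,"dx":0,"dy":0,"dz":-24,"gripper":30},{"ax":0,"ay":0,"az":0,"dx":0,"dy":0,"dz":-32,"gripper":30},{"ax":0,"ay":0,"az":0,"dx":0,"dy":0,"dz":-36,"gripper":30},{"ax":0,"ay":0,"az":0,"dx":0,"dy":0,"dz":-36,"gripper":30},{"ax":0,"ay":0,"az":0,"dx":0,"dy":0,"dz":-30,"gripper":30},{"ax":0,"ay":0,"az":0,"dx":0,"dy":0,"dz":-20,"gripper":30},{"ax":0,"ay":0,"az":0,"dx":0,"dy":0,"dz":0,"gripper":30}]' 20
python3 go.py .4876 .283 .26 0
python3 - <<'E'
from h import *
for n,b in (("scene",(150,80,330,340)),):
    c=Cam(n); crop(c,*b,2.2,f"pics/{n}5.png")
E
```

```text
time: 15.85
position: [0.4201, -0.2597, 0.2623]
tool_rot: [0.707, 0.707, -0.0, 0.003]
ft_force: [0.2, -0.5, -1.5]
grip_width: 0.047
t 15.85 pos [ 0.4201 -0.2597  0.2623] w 0.047 F [ 0.2 -0.5 -1.5]
tool shift mm [ 5.427e+02  6.760e+01 -1.000e-01]
tool y az 0.0 tilt [ 0.0048 -0.0049 -1.    ]
az rad 0.0001
shift after turn [ 5.427e+02  6.750e+01 -1.000e-01] q6 -0.78
```

View pics/scene5.png

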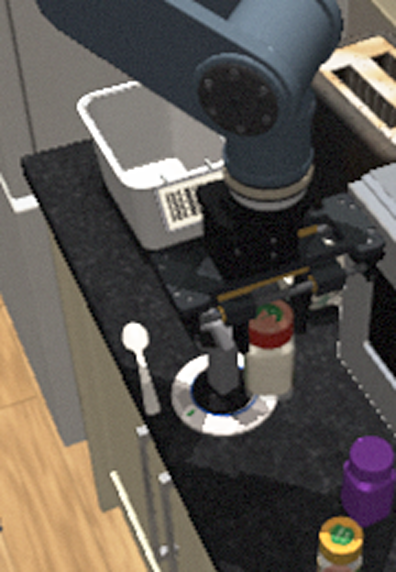

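The red jar hangs upright at crop (268,350), clear of everything. Carrying it to the tub now.

```bash

python3 -m inch '[{"ax":0,"ay":0,"az":0,"dx":20,"dy":2.5,"dz":0,"gripper":30},{"ax":0,"ay":0,"az":0,"dx":32,"dy":4,"dz":0,"gripper":30},{"ax":0,"ay":0,"az":0,"dx":38,"dy":4.8,"dz":0,"gripper":30},{"ax":0,"ay":0,"az":0,"dx":40,"dy":5,"dz":0,"gripper":30},{"ax":0,"ay":0,"az":0,"dx":40,"dy":5,"dz":0,"gripper":30},{"ax":0,"ay":0,"az":0,"dx":40,"dy":5,"dz":0,"gripper":30},{"ax":0,"ay":0,"az":0,"dx":40,"dy":5,"dz":0,"gripper":30},{"ax":0,"ay":0,"az":0,"dx":40,"dy":5,"dz":0,"gripper":30}]' 20
python3 -m inch '[{"ax":0,"ay":0,"az":0,"dx":40,"dy":5,"dz":0,"gripper":30},{"ax":0,"ay":0,"az":0,"dx":40,"dy":5,"dz":0,"gripper":30},{"ax":0,"ay":0,"az":0,"dx":40,"dy":5,"dz":0,"gripper":30},{"ax":0,"ay":0,"az":0,"dx":40,"dy":5,"dz":0,"gripper":30},{"ax":0,"ay":0,"az":0,"dx":38,"dy":4.8,"dz":0,"gripper":30},{"ax":0,"ay":0,"az":0,"dx":30,"dy":4,"dz":0,"gripper":30},{"ax":0,"ay":0,"az":0,"dx":18,"dy":3,"dz":0,"gripper":30},{"ax":0,"ay":0,"az":0,"dx":0,"dy":0,"dz":0,"gripper":30}]' 20
python3 go.py .4876 .283 .073 1.2
python3 - <<'E'
from h import *
for n,b in (("scene",(150,60,330,260)),("top",(90,150,290,300))):
    c=Cam(n); crop(c,*b,2.9,f"pics/{n}6.png")
E
```

```text
time: 16.7
position: [0.4538, 0.0331, 0.2573]
tool_rot: [0.707, 0.707, -0.001, -0.002]
ft_force: [0.7, -0.6, -1.5]
grip_width: 0.0472
time: 17.5
position: [0.4865, 0.2787, 0.2574]
tool_rot: [0.706, 0.708, -0.001, -0.001]
ft_force: [0.0, -0.7, -0.7]
grip_width: 0.0474
t 17.5 pos [0.4865 0.2787 0.2574] w 0.0474 F [ 0.  -0.7 -0.7]
tool shift mm [  4.4   1.6 184.4]
tool y az 0.2 tilt [-2.5e-03 -7.0e-04 -1.0e+00]
az rad -0.0182
shift after turn [  4.4   1.6 184.4] q6 0.32
```

View pics/scene6.png

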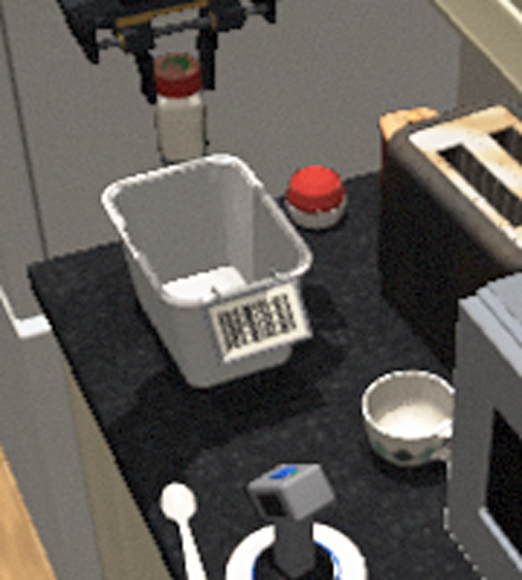

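View pics/top6.png

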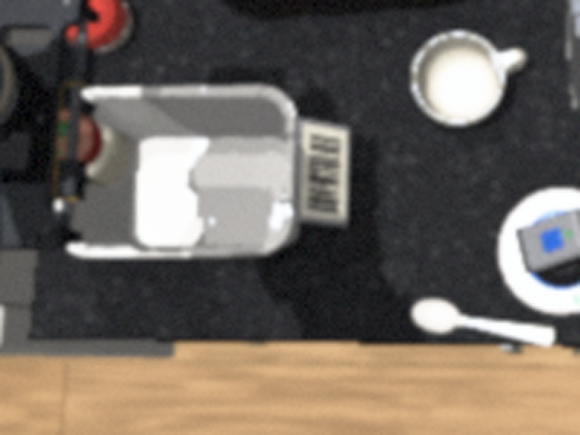

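The red jar hangs upright over the tub, and the scanner stands on its pad at scene crop (300,560). The tub and cup are unmoved. Lowering now.

```bash

python3 -m inch '[{"ax":0,"ay":0,"az":-0.018,"dx":3,"dy":1.2,"dz":18,"gripper":30},{"ax":0,"ay":0,"az":0,"dx":0,"dy":0,"dz":26,"gripper":30},{"ax":0,"ay":0,"az":0,"dx":0,"dy":0,"dz":28,"gripper":30},{"ax":0,"ay":0,"az":0,"dx":0,"dy":0,"dz":28,"gripper":30},{"ax":0,"ay":0,"az":0,"dx":0,"dy":0,"dz":26,"gripper":30},{"ax":0,"ay":0,"az":0,"dx":0,"dy":0,"dz":20,"gripper":30},{"ax":0,"ay":0,"az":0,"dx":0,"dy":0,"dz":14,"gripper":30},{"ax":0,"ay":0,"az":0,"dx":0,"dy":0,"dz":8,"gripper":30}]' 20
python3 -m inch '[{"ax":0,"ay":0,"az":0,"dx":0,"dy":0,"dz":0,"gripper":30},{"ax":0,"ay":0,"az":0,"dx":0,"dy":0,"dz":0,"gripper":30}]' 20
python3 go.py .4876 .283 .073 1.2
```

```text
time: 18.4
position: [0.4875, 0.2782, 0.0897]
tool_rot: [0.701, 0.713, -0.002, -0.001]
ft_force: [-0.2, -0.4, -0.6]
grip_width: 0.0469
time: 18.6
position: [0.4888, 0.2797, 0.0915]
tool_rot: [0.701, 0.713, 0.0, 0.0]
ft_force: [0.7, -0.5, -0.0]
grip_width: 0.0465
t 18.6 pos [0.4888 0.2797 0.0915] w 0.0465 F [ 0.7 -0.5 -0. ]
tool shift mm [ 3.3 -1.2 18.5]
tool y az 1.0 tilt [ 6.e-04  1.e-04 -1.e+00]
az rad -0.0038
shift after turn [ 3.3 -1.2 18.5] q6 0.3
```

```bash

python3 -m inch '[{"ax":0,"ay":0,"az":0,"dx":2,"dy":0,"dz":8,"gripper":30},{"ax":0,"ay":0,"az":0,"dx":0,"dy":0,"dz":4,"gripper":30},{"ax":0,"ay":0,"az":0,"dx":0,"dy":0,"dz":3,"gripper":30},{"ax":0,"ay":0,"az":0,"dx":0,"dy":0,"dz":2,"gripper":30},{"ax":0,"ay":0,"az":0,"dx":0,"dy":0,"dz":0,"gripper":30},{"ax":0,"ay":0,"az":0,"dx":0,"dy":0,"dz":0,"gripper":30}]' 20
python3 go.py .4876 .283 .0725 1.2
python3 - <<'E'
from h import *
for n,b in (("scene",(150,60,330,260)),):
    c=Cam(n); crop(c,*b,2.9,f"pics/{n}7.png")
E
```

```text
time: 19.2
position: [0.4884, 0.2824, 0.0741]
tool_rot: [0.701, 0.713, 0.0, 0.0]
ft_force: [-0.2, -0.2, -1.1]
grip_width: 0.047
t 19.2 pos [0.4884 0.2824 0.0741] w 0.047 F [-0.2 -0.2 -1.1]
tool shift mm [ 0.7 -0.8  1.6]
tool y az 1.0 tilt [ 1.e-04  0.e+00 -1.e+00]
az rad -0.0028
shift after turn [ 0.7 -0.8  1.6] q6 0.31
```

View pics/scene7.png

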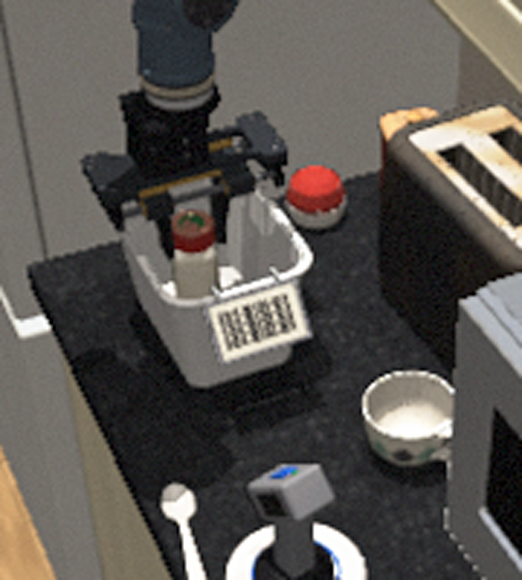

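The jar is inside the tub at crop (195,250), and the label end hasn't moved. I'll lower the last 1.5 mm, release, and retreat.

```bash

python3 -m inch '[{"ax":0,"ay":0,"az":0,"dx":0,"dy":0,"dz":1.2,"gripper":30},{"ax":0,"ay":0,"az":0,"dx":0,"dy":0,"dz":0.5,"gripper":30},{"ax":0,"ay":0,"az":0,"dx":0,"dy":0,"dz":0,"gripper":30},{"ax":0,"ay":0,"az":0,"dx":0,"dy":0,"dz":0,"gripper":72},{"ax":0,"ay":0,"az":0,"dx":0,"dy":0,"dz":0,"gripper":72},{"ax":0,"ay":0,"az":0,"dx":0,"dy":0,"dz":0,"gripper":72},{"ax":0,"ay":0,"az":0,"dx":0,"dy":0,"dz":0,"gripper":72},{"ax":0,"ay":0,"az":0,"dx":0,"dy":0,"dz":0,"gripper":72}]' 20
python3 -m inch '[{"ax":0,"ay":0,"az":0,"dx":0,"dy":0,"dz":-12,"gripper":72},{"ax":0,"ay":0,"az":0,"dx":0,"dy":0,"dz":-25,"gripper":72},{"ax":0,"ay":0,"az":0,"dx":0,"dy":0,"dz":-35,"gripper":72},{"ax":0,"ay":0,"az":0,"dx":0,"dy":0,"dz":-40,"gripper":72},{"ax":0,"ay":0,"az":0,"dx":0,"dy":0,"dz":-40,"gripper":72},{"ax":0,"ay":0,"az":0,"dx":0,"dy":0,"dz":-25,"gripper":72}]' 20
python3 go.py .435 -.3919 .25 0
python3 - <<'E'
from h import *
for n,b in (("scene",(150,60,330,260)),):
    c=Cam(n); crop(c,*b,2.9,f"pics/{n}8.png")
E
```

```text
time: 20.05
position: [0.4884, 0.2823, 0.0724]
tool_rot: [0.701, 0.713, 0.0, 0.0]
ft_force: [-0.5, 0.4, -1.2]
grip_width: 0.0622
time: 20.65
position: [0.4893, 0.2827, 0.2536]
tool_rot: [0.701, 0.713, 0.002, 0.001]
ft_force: [0.8, 0.5, -0.6]
grip_width: 0.0629
t 20.65 pos [0.4893 0.2827 0.2536] w 0.0629 F [ 0.8  0.5 -0.6]
tool shift mm [-673.5  -66.5    2.1]
tool y az 1.0 tilt [ 0.0052  0.0018 -1.    ]
az rad 0.0181
shift after turn [-674.6  -54.4    2.2] q6 0.31
```

View pics/scene8.png

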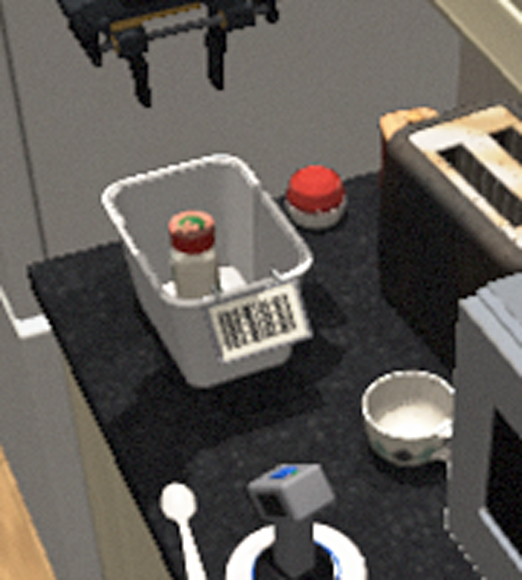

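The red jar stands upright in the tub at crop (193,255), and the tub is unmoved. Next is the yellow jar, travelling at TCP height 0.25.

```bash

python3 -m inch '[{"ax":0,"ay":0,"az":0.018,"dx":-25,"dy":-2,"dz":0,"gripper":100},{"ax":0,"ay":0,"az":0,"dx":-38,"dy":-3,"dz":0,"gripper":100},{"ax":0,"ay":0,"az":0,"dx":-44,"dy":-3.6,"dz":0,"gripper":100},{"ax":0,"ay":0,"az":0,"dx":-44,"dy":-3.6,"dz":0,"gripper":100},{"ax":0,"ay":0,"az":0,"dx":-44,"dy":-3.6,"dz":0,"gripper":100},{"ax":0,"ay":0,"az":0,"dx":-44,"dy":-3.6,"dz":0,"gripper":100},{"ax":0,"ay":0,"az":0,"dx":-44,"dy":-3.6,"dz":0,"gripper":100},{"ax":0,"ay":0,"az":0,"dx":-44,"dy":-3.6,"dz":0,"gripper":100}]' 20
python3 -m inch '[{"ax":0,"ay":0,"az":0,"dx":-44,"dy":-3.6,"dz":0,"gripper":100},{"ax":0,"ay":0,"az":0,"dx":-44,"dy":-3.6,"dz":0,"gripper":100},{"ax":0,"ay":0,"az":0,"dx":-44,"dy":-3.6,"dz":0,"gripper":100},{"ax":0,"ay":0,"az":0,"dx":-44,"dy":-3.6,"dz":0,"gripper":100},{"ax":0,"ay":0,"az":0,"dx":-44,"dy":-3.6,"dz":0,"gripper":100},{"ax":0,"ay":0,"az":0,"dx":-44,"dy":-3.6,"dz":0,"gripper":100},{"ax":0,"ay":0,"az":0,"dx":-44,"dy":-3.6,"dz":0,"gripper":100},{"ax":0,"ay":0,"az":0,"dx":-36,"dy":-3,"dz":0,"gripper":100}]' 20
python3 -m inch '[{"ax":0,"ay":0,"az":0,"dx":0,"dy":0,"dz":0,"gripper":100},{"ax":0,"ay":0,"az":0,"dx":0,"dy":0,"dz":0,"gripper":100}]' 20
python3 go.py .435 -.3919 .0775 0
```

```text
time: 21.5
position: [0.4617, -0.0464, 0.2501]
tool_rot: [0.707, 0.707, 0.0, 0.0]
ft_force: [1.3, -0.3, 0.2]
grip_width: 0.087
time: 22.3
position: [0.4334, -0.3913, 0.25]
tool_rot: [0.708, 0.707, -0.0, 0.001]
ft_force: [0.8, -0.3, -0.0]
grip_width: 0.0872
time: 22.5
position: [0.4334, -0.3889, 0.2494]
tool_rot: [0.708, 0.706, 0.0, -0.0]
ft_force: [0.4, 0.7, 0.2]
grip_width: 0.0872
t 22.5 pos [ 0.4334 -0.3889  0.2494] w 0.0872 F [0.4 0.7 0.2]
tool shift mm [ -3.2   1.6 171.9]
tool y az -0.1 tilt [-2.0e-04  1.1e-03 -1.0e+00]
az rad -0.0017
shift after turn [ -3.2   1.6 171.9] q6 -0.92
```

```bash
python3 - <<'E'
from h import *
c=Cam("top"); d=np.load("top.npz")["d"]; c.d=d
for p in ((360,206),(425,247)): print(c.plane(*p,.097).round(3),c.pt(*p).round(3))
E
python3 -m inch '[{"ax":0,"ay":0,"az":0,"dx":-3,"dy":1.5,"dz":30,"gripper":100},{"ax":0,"ay":0,"az":0,"dx":0,"dy":0,"dz":40,"gripper":100},{"ax":0,"ay":0,"az":0,"dx":0,"dy":0,"dz":30,"gripper":100},{"ax":0,"ay":0,"az":0,"dx":0,"dy":0,"dz":20,"gripper":100},{"ax":0,"ay":0,"az":0,"dx":0,"dy":0,"dz":0,"gripper":100}]' 20
python3 go.py .435 -.3919 .0775 0
```

```text
[ 0.505 -0.311  0.097] [ 0.505 -0.31   0.1  ]
[ 0.398 -0.479  0.097] [ 0.398 -0.479  0.098]
time: 23.05
position: [0.4342, -0.3878, 0.1268]
tool_rot: [0.706, 0.708, 0.001, -0.004]
ft_force: [-0.2, -0.4, -0.0]
grip_width: 0.087
t 23.05 pos [ 0.4342 -0.3878  0.1268] w 0.087 F [-0.2 -0.4 -0. ]
tool shift mm [-4.4  1.  49.3]
tool y az 0.1 tilt [-0.0046  0.0064 -1.    ]
az rad 0.002
shift after turn [-4.4  1.  49.3] q6 -0.92
```

```bash

python3 -m inch '[{"ax":0,"ay":0,"az":0,"dx":0,"dy":0,"dz":0,"gripper":100},{"ax":0,"ay":0,"az":0,"dx":0,"dy":0,"dz":0,"gripper":100}]' 20
python3 go.py .435 -.3919 .0775 0
```

```text
time: 23.25
position: [0.4365, -0.3919, 0.1311]
tool_rot: [0.707, 0.707, -0.0, 0.001]
ft_force: [-0.5, -0.5, 0.3]
grip_width: 0.0874
t 23.25 pos [ 0.4365 -0.3919  0.1311] w 0.0874 F [-0.5 -0.5  0.3]
tool shift mm [ 0.1 -1.5 53.6]
tool y az 0.1 tilt [ 0.0018 -0.0023 -1.    ]
az rad 0.0011
shift after turn [ 0.1 -1.5 53.6] q6 -0.92
```

```bash

python3 -m inch '[{"ax":0,"ay":0,"az":0,"dx":0,"dy":-1,"dz":15,"gripper":100},{"ax":0,"ay":0,"az":0,"dx":0,"dy":0,"dz":18,"gripper":100},{"ax":0,"ay":0,"az":0,"dx":0,"dy":0,"dz":13,"gripper":100},{"ax":0,"ay":0,"az":0,"dx":0,"dy":0,"dz":6,"gripper":100},{"ax":0,"ay":0,"az":0,"dx":0,"dy":0,"dz":0,"gripper":100},{"ax":0,"ay":0,"az":0,"dx":0,"dy":0,"dz":0,"gripper":100}]' 20
python3 go.py .435 -.3919 .0775 0
python3 -m inch '[{"ax":0,"ay":0,"az":0,"dx":0,"dy":0,"dz":0,"gripper":25},{"ax":0,"ay":0,"az":0,"dx":0,"dy":0,"dz":0,"gripper":25},{"ax":0,"ay":0,"az":0,"dx":0,"dy":0,"dz":0,"gripper":25},{"ax":0,"ay":0,"az":0,"dx":0,"dy":0,"dz":0,"gripper":25},{"ax":0,"ay":0,"az":0,"dx":0,"dy":0,"dz":0,"gripper":25},{"ax":0,"ay":0,"az":0,"dx":0,"dy":0,"dz":0,"gripper":25},{"ax":0,"ay":0,"az":0,"dx":0,"dy":0,"dz":0,"gripper":25},{"ax":0,"ay":0,"az":0,"dx":0,"dy":0,"dz":0,"gripper":25}]' 20
python3 go.py .435 -.3919 .0775 0
```

```text
time: 23.85
position: [0.4348, -0.3922, 0.0779]
tool_rot: [0.707, 0.707, -0.0, 0.001]
ft_force: [0.4, -0.1, -0.2]
grip_width: 0.0868
t 23.85 pos [ 0.4348 -0.3922  0.0779] w 0.0868 F [ 0.4 -0.1 -0.2]
tool shift mm [0.3 0.2 0.4]
tool y az 0.0 tilt [ 7.e-04 -9.e-04 -1.e+00]
az rad 0.0
shift after turn [0.3 0.2 0.4] q6 -0.92
time: 24.65
position: [0.4345, -0.3918, 0.0774]
tool_rot: [0.707, 0.707, 0.0, 0.0]
ft_force: [0.0, 0.8, -0.2]
grip_width: 0.0409
t 24.65 pos [ 0.4345 -0.3918  0.0774] w 0.0409 F [ 0.   0.8 -0.2]
tool shift mm [-0.1  0.5 -0.1]
tool y az -0.0 tilt [ 2.e-04 -1.e-04 -1.e+00]
az rad -0.0001
shift after turn [-0.1  0.5 -0.1] q6 -0.92
```

```bash

python3 -m inch '[{"ax":0,"ay":0,"az":0,"dx":0,"dy":0,"dz":-12,"gripper":25},{"ax":0,"ay":0,"az":0,"dx":0,"dy":0,"dz":-24,"gripper":25},{"ax":0,"ay":0,"az":0,"dx":0,"dy":0,"dz":-32,"gripper":25},{"ax":0,"ay":0,"az":0,"dx":0,"dy":0,"dz":-36,"gripper":25},{"ax":0,"ay":0,"az":0,"dx":0,"dy":0,"dz":-36,"gripper":25},{"ax":0,"ay":0,"az":0,"dx":0,"dy":0,"dz":-30,"gripper":25},{"ax":0,"ay":0,"az":0,"dx":0,"dy":0,"dz":-20,"gripper":25},{"ax":0,"ay":0,"az":0,"dx":0,"dy":0,"dz":0,"gripper":25}]' 20
python3 go.py .4894 .199 .27 1.2
python3 - <<'E'
from h import *
for n,b in (("scene",(150,180,350,400)),):
    c=Cam(n); crop(c,*b,2.5,f"pics/{n}9.png")
E
```

```text
time: 25.45
position: [0.4357, -0.3932, 0.2715]
tool_rot: [0.707, 0.707, -0.001, 0.004]
ft_force: [-0.1, -1.0, -0.9]
grip_width: 0.0407
t 25.45 pos [ 0.4357 -0.3932  0.2715] w 0.0407 F [-0.1 -1.  -0.9]
tool shift mm [592.2  53.8  -2.1]
tool y az 0.0 tilt [ 0.0049 -0.0065 -1.    ]
az rad -0.0208
shift after turn [590.9  66.1  -2. ] q6 -0.92
```

View pics/scene9.png

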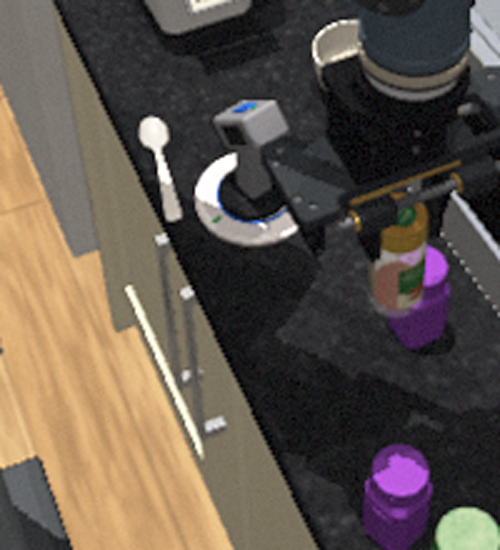

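The yellow jar is lifted and upright at crop (400,255). Carrying it over.

```bash

python3 -m inch '[{"ax":0,"ay":0,"az":0,"dx":20,"dy":1.8,"dz":0,"gripper":25},{"ax":0,"ay":0,"az":0,"dx":32,"dy":3,"dz":0,"gripper":25},{"ax":0,"ay":0,"az":0,"dx":40,"dy":3.6,"dz":0,"gripper":25},{"ax":0,"ay":0,"az":0,"dx":40,"dy":3.6,"dz":0,"gripper":25},{"ax":0,"ay":0,"az":0,"dx":40,"dy":3.6,"dz":0,"gripper":25},{"ax":0,"ay":0,"az":0,"dx":40,"dy":3.6,"dz":0,"gripper":25},{"ax":0,"ay":0,"az":0,"dx":40,"dy":3.6,"dz":0,"gripper":25},{"ax":0,"ay":0,"az":0,"dx":40,"dy":3.6,"dz":0,"gripper":25}]' 20
python3 -m inch '[{"ax":0,"ay":0,"az":0,"dx":40,"dy":3.6,"dz":0,"gripper":25},{"ax":0,"ay":0,"az":0,"dx":40,"dy":3.6,"dz":0,"gripper":25},{"ax":0,"ay":0,"az":0,"dx":40,"dy":3.6,"dz":0,"gripper":25},{"ax":0,"ay":0,"az":0,"dx":40,"dy":3.6,"dz":0,"gripper":25},{"ax":0,"ay":0,"az":0,"dx":40,"dy":3.6,"dz":0,"gripper":25},{"ax":0,"ay":0,"az":0,"dx":40,"dy":3.6,"dz":0,"gripper":25},{"ax":0,"ay":0,"az":0,"dx":36,"dy":3.2,"dz":0,"gripper":25},{"ax":0,"ay":0,"az":0,"dx":24,"dy":2.2,"dz":0,"gripper":25}]' 20
python3 -m inch '[{"ax":0,"ay":0,"az":-0.02,"dx":0,"dy":0,"dz":0,"gripper":25},{"ax":0,"ay":0,"az":0,"dx":0,"dy":0,"dz":0,"gripper":25},{"ax":0,"ay":0,"az":0,"dx":0,"dy":0,"dz":0,"gripper":25}]' 20
python3 go.py .4894 .197 .0805 1.2
python3 - <<'E'
from h import *
for n,b in (("scene",(150,60,330,260)),):
    c=Cam(n); crop(c,*b,2.9,f"pics/{n}10.png")
E
```

```text
time: 26.3
position: [0.4588, -0.0965, 0.2656]
tool_rot: [0.707, 0.707, -0.001, -0.002]
ft_force: [0.5, -0.4, -1.9]
grip_width: 0.0405
time: 27.1
position: [0.4852, 0.2031, 0.2654]
tool_rot: [0.706, 0.708, -0.002, -0.002]
ft_force: [-0.3, -0.4, -0.3]
grip_width: 0.0406
time: 27.4
position: [0.4866, 0.1996, 0.2663]
tool_rot: [0.7, 0.714, -0.001, -0.001]
ft_force: [-0.9, 0.1, -1.9]
grip_width: 0.0405
t 27.4 pos [0.4866 0.1996 0.2663] w 0.0405 F [-0.9  0.1 -1.9]
tool shift mm [ -2.5   3.3 185.8]
tool y az 1.1 tilt [-2.8e-03 -9.0e-04 -1.0e+00]
az rad -0.0014
shift after turn [ -2.5   3.3 185.8] q6 0.16
```

View pics/scene10.png

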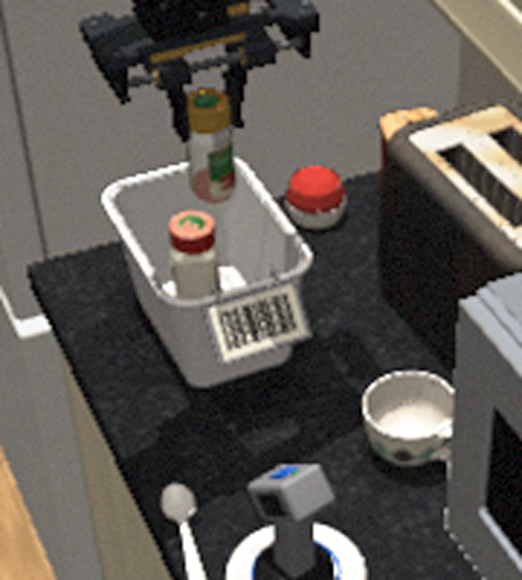

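```bash

python3 -m inch '[{"ax":0,"ay":0,"az":0,"dx":-2.5,"dy":2.5,"dz":18,"gripper":25},{"ax":0,"ay":0,"az":0,"dx":0,"dy":0,"dz":26,"gripper":25},{"ax":0,"ay":0,"az":0,"dx":0,"dy":0,"dz":28,"gripper":25},{"ax":0,"ay":0,"az":0,"dx":0,"dy":0,"dz":28,"gripper":25},{"ax":0,"ay":0,"az":0,"dx":0,"dy":0,"dz":26,"gripper":25},{"ax":0,"ay":0,"az":0,"dx":0,"dy":0,"dz":20,"gripper":25},{"ax":0,"ay":0,"az":0,"dx":0,"dy":0,"dz":14,"gripper":25},{"ax":0,"ay":0,"az":0,"dx":0,"dy":0,"dz":8,"gripper":25}]' 20
python3 -m inch '[{"ax":0,"ay":0,"az":0,"dx":0,"dy":0,"dz":0,"gripper":25},{"ax":0,"ay":0,"az":0,"dx":0,"dy":0,"dz":0,"gripper":25}]' 20
python3 go.py .4894 .197 .0805 1.2
```

```text
time: 28.25
position: [0.4898, 0.1965, 0.0981]
tool_rot: [0.701, 0.713, -0.001, -0.001]
ft_force: [-0.3, -0.2, -1.3]
grip_width: 0.0407
time: 28.45
position: [0.4909, 0.1974, 0.0998]
tool_rot: [0.7, 0.714, 0.0, 0.0]
ft_force: [-0.2, 0.4, -0.4]
grip_width: 0.0403
t 28.45 pos [0.4909 0.1974 0.0998] w 0.0403 F [-0.2  0.4 -0.4]
tool shift mm [-0.4 -1.5 19.3]
tool y az 1.1 tilt [ 8.e-04  1.e-04 -1.e+00]
az rad -0.0018
shift after turn [-0.4 -1.5 19.3] q6 0.15
```

```bash

python3 -m inch '[{"ax":0,"ay":0,"az":0,"dx":0,"dy":-1,"dz":8,"gripper":25},{"ax":0,"ay":0,"az":0,"dx":0,"dy":0,"dz":4,"gripper":25},{"ax":0,"ay":0,"az":0,"dx":0,"dy":0,"dz":3,"gripper":25},{"ax":0,"ay":0,"az":0,"dx":0,"dy":0,"dz":2.5,"gripper":25},{"ax":0,"ay":0,"az":0,"dx":0,"dy":0,"dz":1.5,"gripper":25},{"ax":0,"ay":0,"az":0,"dx":0,"dy":0,"dz":0,"gripper":25},{"ax":0,"ay":0,"az":0,"dx":0,"dy":0,"dz":0,"gripper":25}]' 20
python3 go.py .4894 .197 .0805 1.2
```

```text
time: 29.15
position: [0.4895, 0.1978, 0.0804]
tool_rot: [0.7, 0.714, 0.0, 0.0]
ft_force: [-0.1, -0.1, -1.8]
grip_width: 0.0406
t 29.15 pos [0.4895 0.1978 0.0804] w 0.0406 F [-0.1 -0.1 -1.8]
tool shift mm [-0.8 -0.1 -0.1]
tool y az 1.2 tilt [ 2.e-04  0.e+00 -1.e+00]
az rad -0.0009
shift after turn [-0.8 -0.1 -0.1] q6 0.15
```

```bash

python3 -m inch '[{"ax":0,"ay":0,"az":0,"dx":0,"dy":0,"dz":0.7,"gripper":25},{"ax":0,"ay":0,"az":0,"dx":0,"dy":0,"dz":0,"gripper":25},{"ax":0,"ay":0,"az":0,"dx":0,"dy":0,"dz":0,"gripper":66},{"ax":0,"ay":0,"az":0,"dx":0,"dy":0,"dz":0,"gripper":66},{"ax":0,"ay":0,"az":0,"dx":0,"dy":0,"dz":0,"gripper":66},{"ax":0,"ay":0,"az":0,"dx":0,"dy":0,"dz":0,"gripper":66},{"ax":0,"ay":0,"az":0,"dx":0,"dy":0,"dz":0,"gripper":66},{"ax":0,"ay":0,"az":0,"dx":0,"dy":0,"dz":0,"gripper":66}]' 20
python3 -m inch '[{"ax":0,"ay":0,"az":0,"dx":0,"dy":0,"dz":-12,"gripper":66},{"ax":0,"ay":0,"az":0,"dx":0,"dy":0,"dz":-25,"gripper":66},{"ax":0,"ay":0,"az":0,"dx":0,"dy":0,"dz":-35,"gripper":66},{"ax":0,"ay":0,"az":0,"dx":0,"dy":0,"dz":-40,"gripper":66},{"ax":0,"ay":0,"az":0,"dx":0,"dy":0,"dz":-40,"gripper":66},{"ax":0,"ay":0,"az":0,"dx":0,"dy":0,"dz":-25,"gripper":66},{"ax":0,"ay":0,"az":0,"dx":0,"dy":0,"dz":0,"gripper":66},{"ax":0,"ay":0,"az":0,"dx":0,"dy":0,"dz":0,"gripper":66}]' 20
python3 - <<'E'
from h import *
for n,b in (("scene",(150,60,330,260)),("top",(100,150,300,290))):
    c=Cam(n); crop(c,*b,2.9,f"pics/{n}11.png")
    P=c.cloud(); h=c.hsv()
    m=(np.hypot(P[...,0]-.4186,P[...,1]+.2588)<.1)
    if n=="scene":
        for nm,mm in (("red",((h[...,0]<10)|(h[...,0]>172))&(h[...,1]>100)),("yel",(h[...,0]>15)&(h[...,0]<32)&(h[...,1]>120))):
            k=mm&(np.abs(P[...,0]-.49)<.07)&(np.abs(P[...,1]-.24)<.1); print(nm,k.sum(),np.nanmedian(P[k],0).round(3),np.nanmax(P[k][:,2]).round(3))
E
```

```text
time: 29.95
position: [0.4894, 0.1978, 0.0796]
tool_rot: [0.7, 0.714, -0.0, -0.0]
ft_force: [-0.3, -0.7, 0.6]
grip_width: 0.0574
time: 30.75
position: [0.4893, 0.1978, 0.2576]
tool_rot: [0.7, 0.714, 0.001, 0.0]
ft_force: [0.1, 0.4, -0.3]
grip_width: 0.0577
red 162 [0.482 0.265 0.096] 0.439
yel 261 [0.485 0.182 0.344] 0.436
```

View pics/scene11.png

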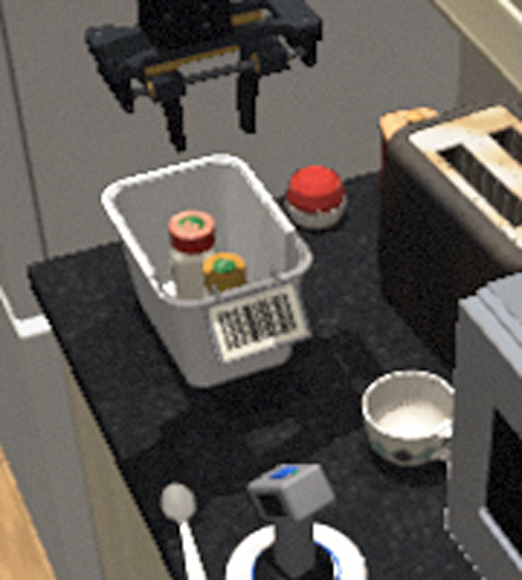

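View pics/top11.png

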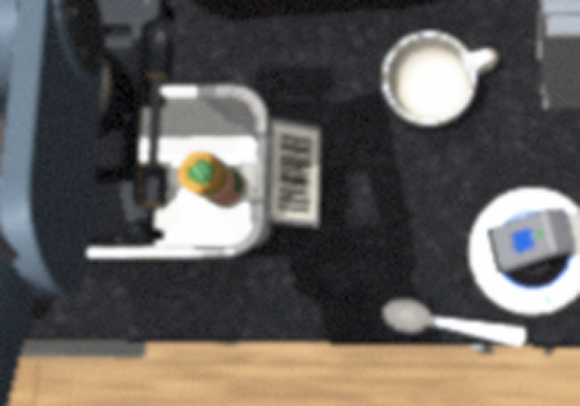

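Both jars stand upright in the tub, red at scene crop (193,250) and yellow at (224,270), and the arm is clear. One last check of cap heights, scanner, tub and cup before handing in.

```bash
python3 - <<'E'
from h import *
c=Cam("scene"); P=c.cloud()
for nm,x,y,z in (("red",.488,.282,.1),("yel",.489,.198,.109)):
    q=P[(np.hypot(P[...,0]-x,P[...,1]-y)<.03)&(np.abs(P[...,2]-z)<.006)]; print(nm,len(q),np.median(q[:,2]).round(4),[np.round(v,1) for v in cv2.minEnclosingCircle(q[:,:2].astype(np.float32)*1000)])
E
python3 m.py | grep -E "==|head|tub|cup"; python3 pad.py|head -2
```

```text
red 130 0.099 [array([487.2, 280.2]), np.float64(26.5)]
yel 117 0.1076 [array([491.5, 196.6]), np.float64(22.5)]
== scene
head n 534 171 normal [-0.965 -0.262  0.024] tilt 88.6 az -164.8 ctr [ 0.4124 -0.1146  0.1167] rect ((411.535400390625, -112.01713562011719), (5.68475866317749, 68.75611877441406), 17.633056640625) z 0.07514636044485123 0.14920761158360385
tub 672 [185 113  72  56 672] ((488.017578125, 236.12490844726562), (156.3442840576172, 235.2413787841797), 1.1929149627685547) 0.12537876546844684
cup [0.596 0.001 0.037] [ 0.548 -0.058  0.01 ] [0.637 0.043 0.066]
== top
head n 489 293 normal [-0.153  0.63   0.761] tilt 40.5 az 103.7 ctr [ 0.4283 -0.0963  0.1279] rect ((428.15667724609375, -96.81201171875), (41.00587463378906, 55.73756408691406), 14.758282661437988) z 0.08965701544702709 0.15105817489365347
tub 476 [131 190  68  48 476] ((444.02398681640625, 182.84597778320312), (83.21078491210938, 203.7317657470703), 37.66790771484375) 0.12717928741700912
cup [ 0.603 -0.006  0.033] [ 0.55  -0.069  0.01 ] [0.638 0.037 0.067]
scene 96 [ 0.4325 -0.1104  0.0619]
top 110 [ 0.4317 -0.1054  0.0624]
  return _methods._mean(a, axis=axis, dtype=dtype,
  ret = ret.dtype.type(ret / rcount)
m.py:27: RuntimeWarning: Mean of empty slice.
  q=P[m]; print(nm,len(q),np.median(q[:,2]).round(4),cv2.minEnclosingCircle(q[:,:2].astype(np.float32)*1000),q.mean(0).round(4))
  ret = um.true_divide(
```

```bash
python3 -c "
from rig import robot
print(robot.hand_in())"
```

```text
the job is handed in; nothing more can be done
None
```

I finished the job and handed it in at about 31 s of the 72 s allowed; the hand-in gives no verdict.

- **Scan:** I lifted the scanner upright off its pad and turned it to face the label. By my calculation its window was about 10 cm from the label and square to it. I held it still for about 2.6 s, with the measured tool position steady to about 0.1 mm once it had settled. The aim comes from the camera measurements and the tool pose. I confirmed the scanner hung upright and in the right place, but could not check the beam itself.
- **Scanner on its pad:** It stands upright and released, within about 3 mm of the pad's middle.
- **Jars:** Both stand upright and released in the tub, with cap tops at 99 mm (red) and 108 mm (yellow). That fits jars standing on the 3 mm floor.
- **Tub and cup:** In the scene view neither moved by more than about 1 mm.

**Checks that disagreed:**
- The two cameras differ by about 5 mm on the pad's y position, so I used a value between them.
- In the last check the arm hid part of the tub from the top camera, so its tub fit was unusable. The final tub and jar checks rest on the scene camera alone.
- The red jar gripped at 47 mm, its body width, rather than the 45 mm cap; the grip held.

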